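Set the viewing mirror behind a clay head

TASK

Free the mirror carriage by turning its wing-shaped clamp knob about a quarter turn anticlockwise (seen from above) (never drag it while it is clamped), then take the mirror by its upright tab and slide the carriage along its rail right up to the stop at the camera's end. There, turn the mirror until the little camera on the stand, looking at the middle of the mirror, sees the round disc on the back of the clay head in the centre of the mirror, and finish still gripping the tab and holding that angle, because a spring turns the mirror away when it is let go. Leave the clay head and everything else on the table where they stand.

Things in the scene. Friction and masses are not known exactly. Their poses are not given: they have to be found in the camera images.
- stand: Fixed viewing stand: aluminium base 170 x 420 mm with a steel rail, a carriage on it, a black camera on a low side arm. Origin at table level under the rail's middle. x: across the rail, away from the robot; y: along it, towards the camera's end; z up. The mirror's upright turning axis stays at x = 0 and moves from y = -100 mm (joint carriage 0) to y = +100 mm (joint carriage 0.2, at the stop).
- carriage (a joint): Slide of the carriage along the stand's +y, m: 0.2 = hard against the stop at the camera's end. Starts between 0 and 0.07, clamped there: it must not be dragged along (over 15 mm) while the clamp is shut. It slides with about 3 N and stays where it is left. It carries the mirror and the clamp knob.
- clamp (a joint): Angle of the clamp knob, rad: about 0 = shut, grows anticlockwise seen from above, hard stop at 1.7. The clamp lets go at 0.75; counted as open above 0.9. Friction 0.06 N m; the knob stays where it is left.
- clamp_grip (a point): Grip point of the clamp knob, a black upright wing bar 42 mm long (own x), 12 mm thick (own y), 32 mm high. The point is on the knob's upright turning axis, 14 mm below the bar's top, 87 mm above the table, 90 mm to the stand's +x of the mirror's axis. Shut, the bar lies along the stand's x.
- mirror (a joint): Angle of the mirror about its upright axis, rad: 0 = parked, grows anticlockwise seen from above, up to 1.3. A light spring (0.02 N m per rad) turns it back to 0 when let go. At value q its face looks along the stand's -x turned by (q - 0.5) rad anticlockwise seen from above. The angle needed lies between 0.25 and 0.8.
- mirror_tab: Grip tab on the mirror's upper edge: steel, upright, 30 mm wide (own y), 10 mm thick (own x, the way the mirror looks), 46 mm high. Origin at its middle, 185 mm above the table, on the mirror's upright turning axis. The mirror below is a 90 x 90 mm upright square, 8 mm thick, its middle 118 mm above the table, its silvery face on the axis.
- lens (a point): Centre of the camera's lens (20 mm across, on a black box 50 x 44 x 40 mm), 118 mm above the table, fixed at x = -170, y = +190 mm in the stand's frame; it looks at the middle of the mirror when the carriage is at the stop.
- disc (a point): Centre of the outer face of the white disc, 26 mm across, 4 mm thick, on a pin in the back of the clay head, 118 mm above the table; own x is the way it faces, roughly towards the mirror's place at the stop. The head is a featureless dark grey egg 75 mm wide on a rod and a round wooden foot 84 mm across, 160 mm high in all, loose, 0.5 kg; its axis is 55 mm behind this point. Only this head has a disc.
- sight: Not solid: the camera's line of sight after reflection at the middle of the mirror (its origin, on the turning axis, 118 mm up), true when the carriage is at the stop. It runs along its own x; z up. At joint mirror q it points along the stand's -x turned (2 q - 0.513) rad anticlockwise from above. The disc shows centred in the mirror when it lies on this x axis.
- small_head: Bystander: a smaller clay head without a disc, 112 mm high, origin under its foot of 59 mm diameter.
- clay_block: Bystander: block of grey clay 60 x 50 x 35 mm, origin under its middle.
- wood_tool: Bystander: wooden modelling stick 176 mm long along its x, 12 mm thick, lying beyond the stand, origin under its middle.
- spray: Bystander: white spray bottle with green head, 74 mm across, 180 mm high, origin under its middle.
- pencil_case: Bystander: blue pencil case 200 x 75 x 55 mm, origin under its middle.
- tool_jar: Bystander: white jar 72 mm across with modelling tools standing in it, 165 mm high in all, origin under its middle.
- phone: Bystander: black phone lying flat, 150 x 72 x 9 mm, origin under its middle.
Not all that is in view belongs to the job. Leave any orange or yellow look-alike of the part that bears disc alone.

How it is judged:
By the outcome, as a careful person would: the job done as asked, in the order asked, and still so for the second after the job is handed in, while the arm keeps its last pose, push and grip.
It also fails if it takes over 48 s, if anything falls off the work surface, if the arm or the gripper's body presses on something with over 40 N, if the wrist force passes 120 N, or if a joint passes its speed limit or range.

ROBOT

A 6-joint arm with a two-finger parallel gripper is mounted at the origin on the work surface. World frame = base frame: x ahead of the robot, y to its left, z up, the work surface at z = 0. Lengths are in mm, angles in rad, forces in N, time in s.
With the tool pointing down it reaches from about 275 to 850 mm from the base axis. Payload 5.2 kg.
Tool frame: the origin (TCP) lies at the very end of the fingers, on their centre line; the grasp point (between the pads) lies 19 mm behind it; x points along the fingers, y is the direction in which the jaws open and shut, and the axes are right-handed (so a half turn about x gives the same grasp; the last joint's range is limited). The gripper opens to 85 mm and grips with 20 to 120 N. Pads are 22 mm wide; open, the fingers measure 114 mm over their backs; the gripper's body (76 mm by 85 mm) begins 54 mm behind the grasp point. The pads swing forward as they close: fully open they stand 13 mm farther back than shut.
Start: joints at [-1.477, 0.259, 1.535, -0, 1.348, -0.203], TCP at [160.875, -525.951, 231.31] pointing down, gripper open.
Joint ranges: [-3.14, 3.14], [-0.91, 2.08], [0.19, 2.58], [-1.22, 4.36], [0.22, 2.71], [-3.12, 3.12]. Speed limits (rad/s): [2.57, 2.57, 3.14, 3.14, 3.14, 3.14].

INTERFACE

Orientations are given as a rotation vector (axis times angle).
In Python, from station import manip gives the robot as it stands.
- The arm moves only by the tool drive_tool, never from a script. Its argument "deltas" is a list of rows, each an object with "xyz": the shift along the tool's x, y, z in mm, a list of three; "twist": the turn, a rotation vector about the tool's x, y, z in degrees, a list of three; "fingers": the closure, from 0 (fully open) to 1 (shut). A call has exactly 8 rows; each row is the pose to reach, as a shift and turn from the pose commanded when the call began, along the tool's axes at that moment; what a row does not reach only later rows make up. A row lasts 1/10 s, in which the tool goes at most 50 mm and 8.59 degrees, less where a joint would pass 70% of its speed; a pose out of reach is approached as far as the arm can. A call with a gripper value outside its range is refused whole. The fingers move at their own pace and stop on an object; "grip_force" is the grip in N (left out, the last holds). Time passes only in rows, so rows that repeat a pose let the fingers close, or fill a call up. It gives the time, the measured TCP pose, the force and the opening at its end, in the units of the state.
- manip.sense(): the state, without advancing time (a new reading comes with each control period).
- manip.read_camera(name): name is "side" or "top" or "wrist"; returns (picture, depth): 384x512x3 uint8, red, green, blue; 384x512 float32, mm along the optical axis (not along the pixel's ray), 0 where there is no reading.
- manip.camera_params(name): a dict with "fx", "fy", "cx", "cy" (pixels), "xyz" and "rotation" of the camera in the world. Camera axes: x right, y up, looking along -z (the intrinsics and any distortion apply to the point x, -y, -z); pixel columns grow to the right and rows downward; lengths in mm; the calibration is good to about 2 mm. A picture is of the moment at which its call begins: read the wrist's pose just before it. camera_params takes no time and is no camera call; for the wrist camera it gives the pose at the moment of the call.
- manip.hand_in(): hands the job in, once; it reports no verdict.
The state is a dict: "time": time; "joints": joint angles; "qvel": joint speeds; "tau": joint torques, N m; "tcp_pos": TCP position; "ee_rot": TCP orientation; "contact_force": force on the tool from outside, world axes, zero at the start; "torque": the same for the moment, N m; "gripper_width": finger opening in mm.
Only numpy, scipy, OpenCV 4.12 (cv2) and the standard library are available. Lean on these libraries where they do the work, as an engineer would, in place of code of your own. Each camera call takes 0.05 s, during which the arm holds its last target.

## Working session

There is one attempt and no reset: what is moved stays moved. The work goes in short steps, Python scripts to look and compute and a tool call to move; the robot and the scene stay as the last step left them, time stands still between calls to the robot, and variables do not carry over. Pictures are saved under pics/ and viewed, and the job is handed in when it is done.

Besides the shell and the picture viewer there is one more tool, called after "Call:" by a JSON object that holds its "method" and its "body", one argument or row to a line. drive_tool: Moves the arm, as the interface text tells. Its arguments: {"type":"object","properties":{"deltas":{"type":"array"},"grip_force":{"type":"number"}},"required":["deltas"]}

```bash
ls; mkdir -p pics; cat > h.py <<'E'
import numpy as np, cv2, pickle
from station import manip
from scipy.spatial.transform import Rotation as R
def snap(name,fn):
    p=manip.camera_params(name)
    im,d=manip.read_camera(name)
    cv2.imwrite('pics/'+fn+'.png',im[:,:,::-1])
    pickle.dump((im,d,p),open('pics/'+fn+'.pkl','wb'))
    return im,d,p
def rot(p):
    r=np.array(p['rotation'],float)
    return r if r.shape==(3,3) else R.from_rotvec(r).as_matrix()
def ray(p,u,v):
    c=np.array([(u-p['cx'])/p['fx'],-(v-p['cy'])/p['fy'],-1.0])
    return np.array(p['xyz'],float),rot(p)@c
def onz(p,u,v,z):
    o,d=ray(p,u,v); return o+d*(z-o[2])/d[2]
def pt(p,d,u,v):
    o,r=ray(p,u,v); return o+r*d[int(v),int(u)]
E
python3 - <<'E'
from h import *
print(manip.sense())
for c in ('top','side','wrist'):
    im,d,p=snap(c,c+'0'); print(c,p)
E
```

```text
pics
{'time': 0.0, 'joints': array([-1.47680549e+00,  2.59332948e-01,  1.53612223e+00, -1.94704383e-05,
        1.34799801e+00, -2.02796583e-01]), 'qvel': array([ 6.73211641e-05,  2.33455239e-06, -1.00601778e-03,  5.71563124e-04,
        7.53285435e-04, -6.13607380e-04]), 'tau': array([ 1.51203356e-03, -4.46016741e+01, -2.90568978e+01, -6.42502755e-05,
        1.16067776e-02,  1.03225921e-05]), 'tcp_pos': array([ 160.81252249, -525.39290877,  230.46439896]), 'ee_rot': array([ 2.06270254,  0.31028889, -2.06253109]), 'contact_force': array([-0.36830751,  0.15034414,  0.42841311]), 'torque': array([-0.01195784, -0.01052611, -0.04246851]), 'gripper_width': 85.40865107452784}
top {'fx': 499.79190009433484, 'fy': 499.79190009433484, 'cx': 247.23343365126027, 'cy': 188.0366626077273, 'xyz': array([ 279.20151429,  -21.88799697, 1668.93934451]), 'rotation': array([ 0.12001502, -0.09099731, -1.58185535])}
side {'fx': 350.1679220195907, 'fy': 350.1679220195907, 'cx': 256.7400945980145, 'cy': 194.12790683794347, 'xyz': array([241.17030294, 956.09674243, 752.62292504]), 'rotation': array([ 0.16501301, -1.4180467 , -2.54942738])}
wrist {'fx': 268.1883368649297, 'fy': 268.1883368649297, 'cx': 250.75953664516922, 'cy': 190.50983835001625, 'xyz': array([ 237.71143672, -503.2779755 ,  373.55342622]), 'rotation': array([-0.26864652,  0.20165892, -1.26235173])}
```

View pics/top0.png

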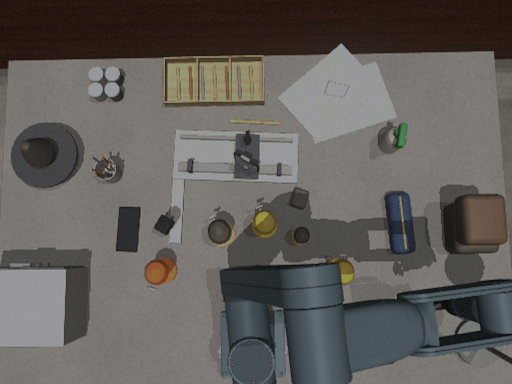

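View pics/side0.png

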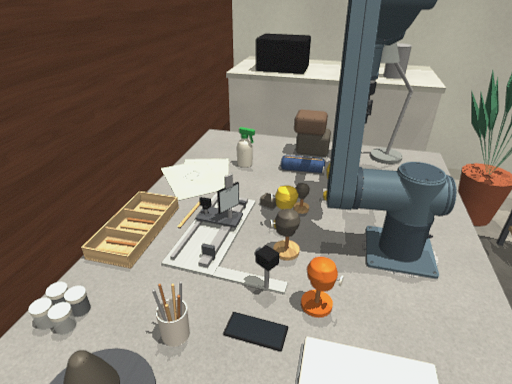

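View pics/wrist0.png

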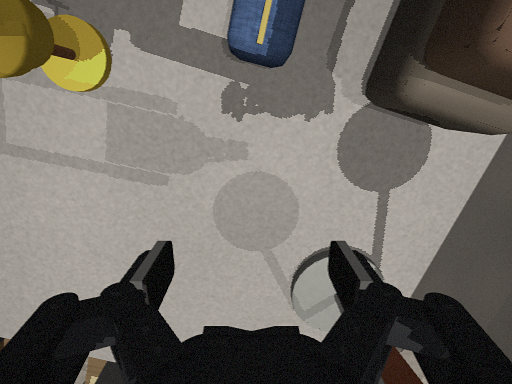

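```bash
python3 - <<'E'
import cv2
a=cv2.imread('pics/top0.png')[115:290,130:340]; cv2.imwrite('pics/top0c.png',cv2.resize(a,None,fx=3.8,fy=3.4,interpolation=cv2.INTER_CUBIC) if 0 else cv2.resize(a,None,fx=3.4,fy=3.4,interpolation=cv2.INTER_CUBIC))
a=cv2.imread('pics/side0.png')[165:325,165:345]; cv2.imwrite('pics/side0c.png',cv2.resize(a,None,fx=3.7,fy=3.7,interpolation=cv2.INTER_CUBIC))
E
```

```text
(no output)
```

View pics/top0c.png

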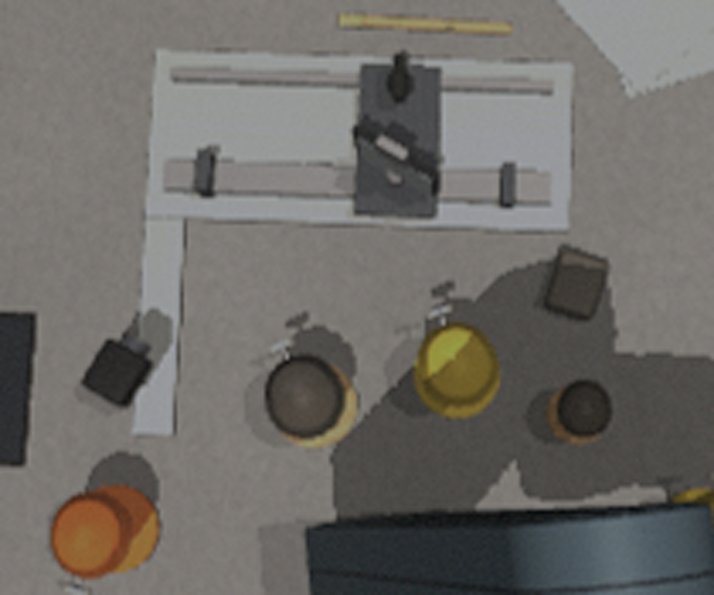

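View pics/side0c.png

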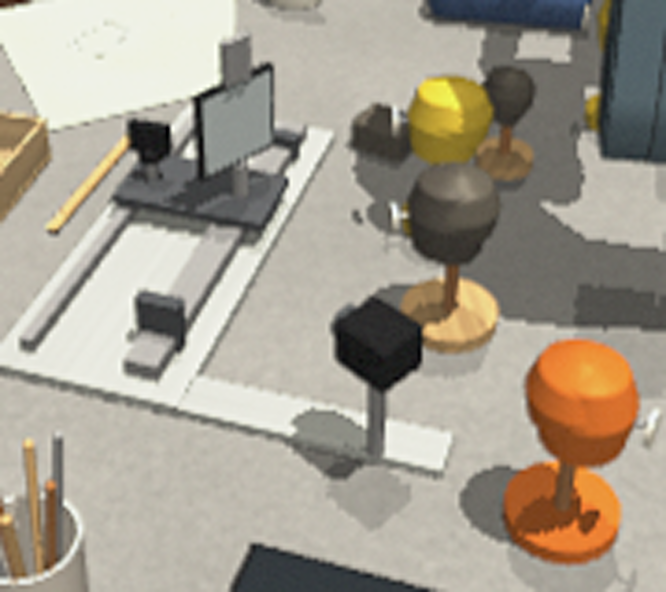

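```bash
python3 - <<'E'
from h import *
im,d,p=pickle.load(open('pics/top0.pkl','rb'))
for n,(x,y) in dict(c1=(158,50),c2=(573,62),c3=(568,229),c4=(147,216),tab=(391,147),knob=(400,78),head=(303,396),disc=(281,348),discdepth=(278,352),cam=(116,372),table=(500,260)).items():
    u,v=130+x/3.4,115+y/3.4
    print(n,round(u,1),round(v,1),pt(p,d,round(u),round(v)).round(1), onz(p,u,v,8).round(1))
ims,ds,ps=pickle.load(open('pics/side0.pkl','rb'))
for n,(x,y) in dict(disc=(397,215),tabtop=(236,42),knob=(150,130)).items():
    u,v=165+x/3.7,165+y/3.7
    print(n,round(u,1),round(v,1),pt(ps,ds,round(u),round(v)).round(1))
E
```

```text
c1 176.5 129.7 [705.9 247.5  13.1] [708.3 246.7   8. ]
c2 298.5 133.2 [ 691.2 -171.4    1.3] [ 688.7 -169.2    8. ]
c3 297.1 182.4 [ 519.5 -158.6   21.3] [ 520.2 -159.9    8. ]
c4 173.2 178.5 [538.8 258.2   2.9] [539.6 256.6   8. ]
tab 245.0 158.2 [567.1   9.4 206.3] [605.3  13.7   8. ]
knob 247.6 137.9 [653.2   1.3 100. ] [675.3   3.9   8. ]
head 219.1 231.5 [353.7  91.8 156.3] [359.5 102.5   8. ]
disc 212.6 217.4 [398.5 112.2 128.3] [406.7 123.9   8. ]
discdepth 211.8 218.5 [401.9 126.9  -1.5] [402.8 126.8   8. ]
cam 164.1 224.4 [378.3 262.  138.7] [385.4 285.9   8. ]
table 277.1 191.5 [492.8 -92.4   1.6] [490.4 -92.3   8. ]
disc 272.3 223.1 [400.  114.4 117.9]
tabtop 228.8 176.4 [564.6  18.8 205.9]
knob 205.5 200.1 [653.5  13.3  95.8]
```

```bash
python3 - <<'E'
from h import *
s=manip.sense(); T=R.from_rotvec(s['ee_rot']).as_matrix(); print(T.round(3))
p=manip.camera_params('wrist'); print('cam in tool',(T.T@(p['xyz']-s['tcp_pos'])).round(1),'view dir tool',(T.T@(-rot(p)[:,2])).round(3))
# stand frame: y dir
a=-0.0466; Rz=R.from_euler('z',a).as_matrix()
for tgt in [(650,0,300)]:
    print((T.T@(np.array(tgt)-s['tcp_pos'])).round(1))
E
```

```text
[[-0.     0.292 -0.956]
 [ 0.001 -0.956 -0.292]
 [-1.    -0.001 -0.   ]]
cam in tool [-143.     1.   -80.1] view dir tool [ 0.951 -0.001  0.309]
[ -68.7 -359.6 -621.5]
```

Call:
{"method": "drive_tool", "body": {
  "deltas": [
    {"xyz": [-20, -25, -25], "twist": [1, 0, 0], "fingers": 0},
    {"xyz": [-40, -55, -54], "twist": [2, 0, 0], "fingers": 0},
    {"xyz": [-60, -86, -84], "twist": [4, 0, 0], "fingers": 0},
    {"xyz": [-75, -118, -115], "twist": [5, 0, 0], "fingers": 0},
    {"xyz": [-90, -151, -146], "twist": [6, 0, 0], "fingers": 0},
    {"xyz": [-100, -184, -178], "twist": [8, 0, 0], "fingers": 0},
    {"xyz": [-100, -218, -211], "twist": [9, 0, 0], "fingers": 0},
    {"xyz": [-100, -252, -244], "twist": [10, 0, 0], "fingers": 0}
  ]
}}

```text
time: 0.95
tcp_pos: [320.9, -212.0, 331.7]
ee_rot: [2.16, 0.13, -2.158]
contact_force: [1.0, -0.3, 0.3]
gripper_width: 85.6
```

```bash
python3 - <<'E'
from h import *
s=manip.sense(); T=R.from_rotvec(s['ee_rot']).as_matrix(); print(s['time'],s['tcp_pos'],s['joints'].round(3),T.round(3))
print((T.T@(np.array([480,100,330])-s['tcp_pos'])).round(1))
E
```

```text
0.95 [ 320.92278382 -211.95518249  331.65692425] [-0.876 -0.107  1.694  0.     1.553  0.574] [[ 0.001  0.12  -0.993]
 [-0.001 -0.993 -0.12 ]
 [-1.     0.001 -0.001]]
[   1.6 -290.5 -195.5]
```

Call:
{"method": "drive_tool", "body": {
  "deltas": [
    {"xyz": [0, -37, -25], "twist": [2, 0, 0], "fingers": 0},
    {"xyz": [0, -75, -50], "twist": [4, 0, 0], "fingers": 0},
    {"xyz": [0, -113, -76], "twist": [6, 0, 0], "fingers": 0},
    {"xyz": [0, -151, -102], "twist": [8, 0, 0], "fingers": 0},
    {"xyz": [0, -189, -128], "twist": [9, 0, 0], "fingers": 0},
    {"xyz": [0, -227, -154], "twist": [9.6, 0, 0], "fingers": 0},
    {"xyz": [0, -262, -177], "twist": [9.6, 0, 0], "fingers": 0},
    {"xyz": [0, -290, -195], "twist": [9.6, 0, 0], "fingers": 0}
  ]
}}

```text
time: 1.75
tcp_pos: [479.1, 100.5, 331.0]
ee_rot: [-2.199, 0.048, 2.2]
contact_force: [0.8, -0.2, 0.0]
gripper_width: 85.6
```

```bash
python3 - <<'E'
from h import *
s=manip.sense(); print(s['time'],s['tcp_pos'],s['joints'].round(3),abs(s['qvel']).max())
im,d,p=snap('wrist','w1')
im,d,p=snap('top','top1')
im,d,p=snap('side','side1')
for n in('w1','top1','side1'):
    pass
a=cv2.imread('pics/w1.png'); cv2.imwrite('pics/w1b.png',cv2.resize(a,None,fx=1.56,fy=1.56,interpolation=cv2.INTER_CUBIC))
E
```

```text
1.75 [479.14051728 100.46483945 330.97291218] [-0.022  0.098  1.492  0.     1.552  1.593] 0.6375655672038084
```

View pics/w1b.png

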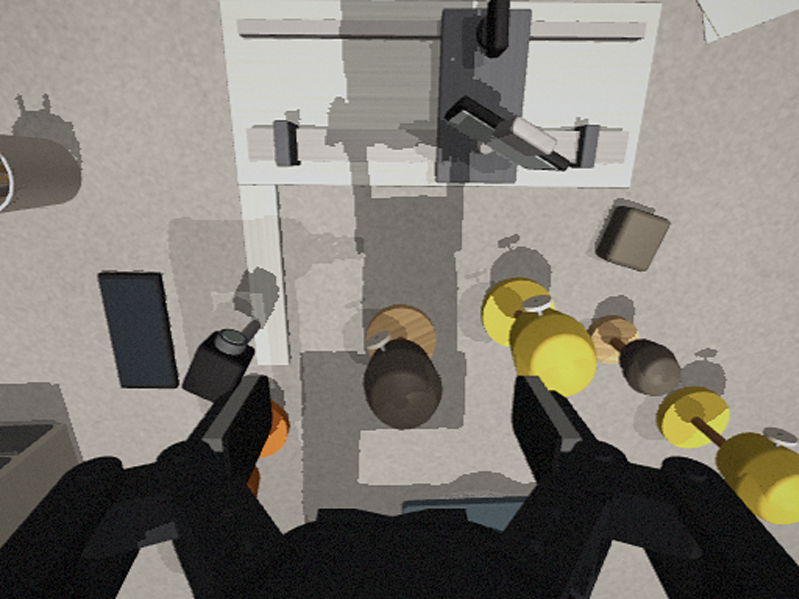

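```bash
python3 - <<'E'
from h import *
s=manip.sense(); print(s['time'],s['tcp_pos'],abs(s['qvel']).max())
im,d,p=snap('wrist','w2')
a=cv2.imread('pics/w2.png'); cv2.imwrite('pics/w2a.png',cv2.resize(a[0:192,130:450],None,fx=2.5,fy=2.5,interpolation=cv2.INTER_CUBIC))
cv2.imwrite('pics/w2b.png',cv2.resize(a[180:270,110:310],None,fx=4,fy=4,interpolation=cv2.INTER_CUBIC))
E
```

```text
1.9 [478.74742135  99.52085046 330.56093336] 0.046700351672424235
```

View pics/w2a.png

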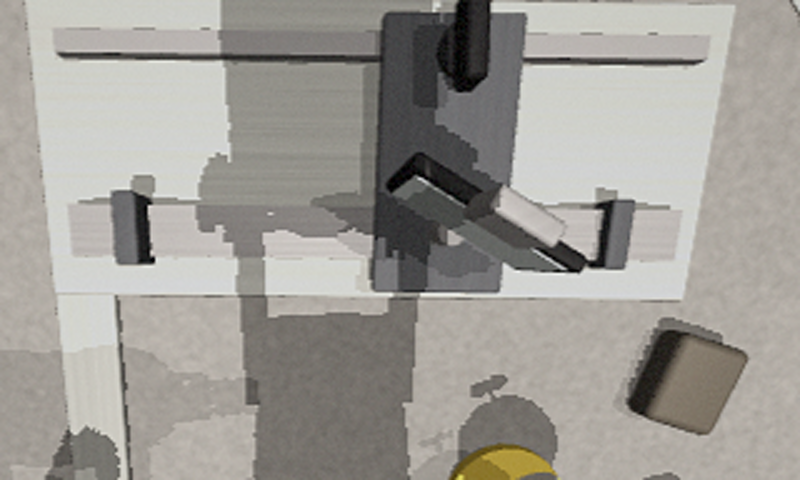

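View pics/w2b.png

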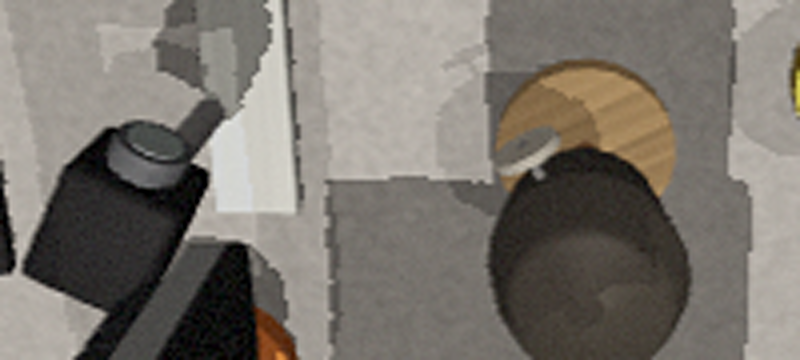

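```bash
cat > m.py <<'E'
from h import *
im,d,p=pickle.load(open('pics/w2.pkl','rb'))
f=lambda x,y:(130+(x+.5)/2.5-.5,(y+.5)/2.5-.5)
g=lambda x,y:(110+(x+.5)/4-.5,180+(y+.5)/4-.5)
print('plate z',pt(p,d,*f(250,275)),pt(p,d,*f(640,282)),'railtop',pt(p,d,*f(300,230)),'table',pt(p,d,*f(300,400)))
P={}
for n,q,z in [('c4',f(55,293),12),('c3',f(682,299),12),('c2',f(735,6),12),('lens',g(152,143),118),('disc',g(527,150),118),
  ('tabA',f(519,183),208),('tabB',f(567,222),208),('tabC',f(555,245),208),('tabD',f(497,206),208),('knobnear',f(468,85),101),('carrL',f(372,291),30),('carrR',f(500,292),30),('carrTR',f(526,14),30),('carrTL',f(386,12),30)]:
    P[n]=onz(p,*q,z); print(n,np.round(q,1),P[n].round(1),'depth',pt(p,d,*np.round(q)).round(1))
# disc/lens depth
print('lensd',pt(p,d,148,215),'discd',pt(p,d,241,217))
E
python3 m.py
```

```text
plate z [549.92389249 130.8848871   11.7766173 ] [ 534.83466033 -126.51073037   11.80590914] railtop [575.80389482  96.70840045  27.76004684] table [462.78685547 101.64432213   0.66566035]
c4 [151.7 116.9] [543.9 261.1  12. ] depth [543.7 260.1  13.5]
c3 [402.5 119.3] [ 522.8 -155.6   12. ] depth [ 523.3 -154.9   11.7]
c2 [423.7   2.1] [ 689.5 -164.4   12. ] depth [ 692.8 -171.2    0.7]
lens [147.6 215.4] [411.7 250.3 118. ] depth [413.1 248.7 120.2]
disc [241.4 217.1] [403.4 115.7 118. ] depth [406.1 115.9 123.8]
tabA [337.3  72.9] [581.8  15.8 208. ] depth [598.5 -42.6  11.7]
tabB [356.5  88.5] [567.8  -2.7 208. ] depth [574.3 -67.9  29.4]
tabC [351.7  97.7] [559.9   1.1 208. ] depth [559.7 -15.  163.6]
tabD [328.5  82.1] [574.4  23.5 208. ] depth [574.4  24.5 210. ]
knobnear [316.9  33.7] [636.4  11.3 101. ] depth [639.4   7.6  85. ]
carrL [278.5 116.1] [537.3  52.4  30. ] depth [536.6  51.4  11.9]
carrR [329.7 116.5] [533.3 -29.2  30. ] depth [533.1 -34.6  12.7]
carrTR [340.1   5.3] [685.4 -36.4  30. ] depth [691.  -41.6  11.9]
carrTL [284.1   4.5] [689.7  43.   30. ] depth [695.6  41.   12. ]
lensd [413.12873774 248.65627714 120.21930715] discd [406.14742897 115.86343016 123.83238571]
```

```bash
cat > go.py <<'E'
import sys
from h import *
s=manip.sense(); T=R.from_rotvec(s['ee_rot']).as_matrix()
print(s['time'],s['tcp_pos'].round(1),'camyaw deg',np.degrees(np.arctan2(-T[1,2],-T[0,2])).round(2),'F',s['contact_force'].round(1),'tq',s['torque'].round(2),'w',s['gripper_width'],s['joints'].round(2))
print('tilt',T[:,0].round(3))
for a in sys.argv[1:]:
    t=np.array(eval(a)); print(a,(T.T@(t-s['tcp_pos'])).round(1))
E
python3 go.py 660,5,230 660,5,90
python3 - <<'E'
from h import *
# disc triangulation
pts=[]
im,d,p=pickle.load(open('pics/top1.pkl','rb'))
cv2.imwrite('pics/t1d.png',cv2.resize(cv2.imread('pics/top1.png')[190:250,150:250],None,fx=8,fy=8,interpolation=cv2.INTER_CUBIC))
cv2.imwrite('pics/s1d.png',cv2.resize(cv2.imread('pics/side1.png')[195:275,230:330],None,fx=7,fy=7,interpolation=cv2.INTER_CUBIC))
E
```

```text
1.95 [478.4  98.4 330.7] camyaw deg -2.48 F [0.4 0.1 0.4] tq [-0.03  0.03  0.04] w 85.22295869801187 [-0.03  0.1   1.49 -0.    1.55  1.59]
tilt [-0.002 -0.    -1.   ]
660,5,230 [ 100.5   85.4 -185.7]
660,5,90 [ 240.5   85.3 -185.9]
```

View pics/t1d.png

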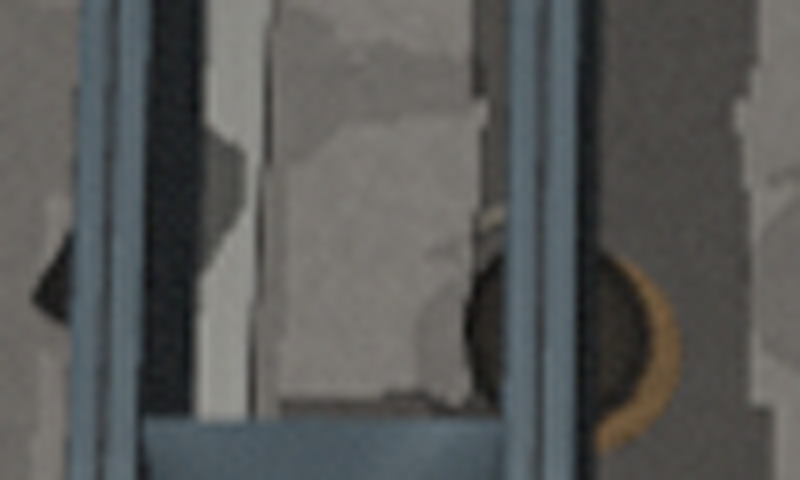

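View pics/s1d.png

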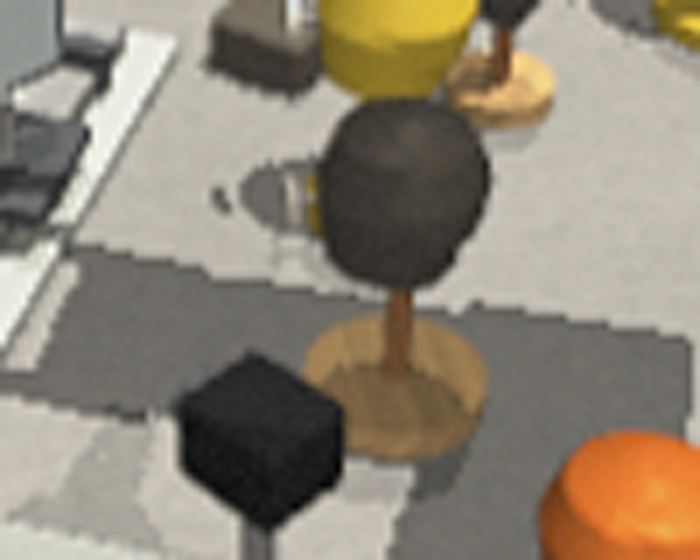

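Call:
{"method": "drive_tool", "body": {
  "deltas": [
    {"xyz": [0, 15, -34], "twist": [0, 0, 0], "fingers": 0},
    {"xyz": [10, 33, -72], "twist": [0, 0, 0], "fingers": 0},
    {"xyz": [30, 51, -110], "twist": [0, 0, 0], "fingers": 0},
    {"xyz": [50, 69, -148], "twist": [0, 0, 0], "fingers": 0},
    {"xyz": [75, 82, -175], "twist": [0, 0, 0], "fingers": 0},
    {"xyz": [100, 86, -186], "twist": [0, 0, 0], "fingers": 0},
    {"xyz": [100, 86, -186], "twist": [0, 0, 0], "fingers": 0},
    {"xyz": [100, 86, -186], "twist": [0, 0, 0], "fingers": 0}
  ]
}}

```text
time: 2.75
tcp_pos: [659.6, 2.5, 231.3]
ee_rot: [-2.195, 0.051, 2.2]
contact_force: [-0.5, -0.1, 0.4]
gripper_width: 85.6
```

```bash
python3 go.py 660,5,70; python3 - <<'E'
from h import *
im,d,p=snap('wrist','w3')
a=cv2.imread('pics/w3.png'); cv2.imwrite('pics/w3b.png',cv2.resize(a,None,fx=1.56,fy=1.56,interpolation=cv2.INTER_CUBIC))
E
```

```text
2.75 [659.6   2.5 231.3] camyaw deg -2.69 F [-0.5 -0.1  0.4] tq [ 0.02 -0.02  0.03] w 85.56714975384055 [-0.16  0.46  1.24 -0.    1.44  1.45]
tilt [-0.002  0.    -1.   ]
660,5,70 [161.3  -2.5  -0.6]
```

View pics/w3b.png

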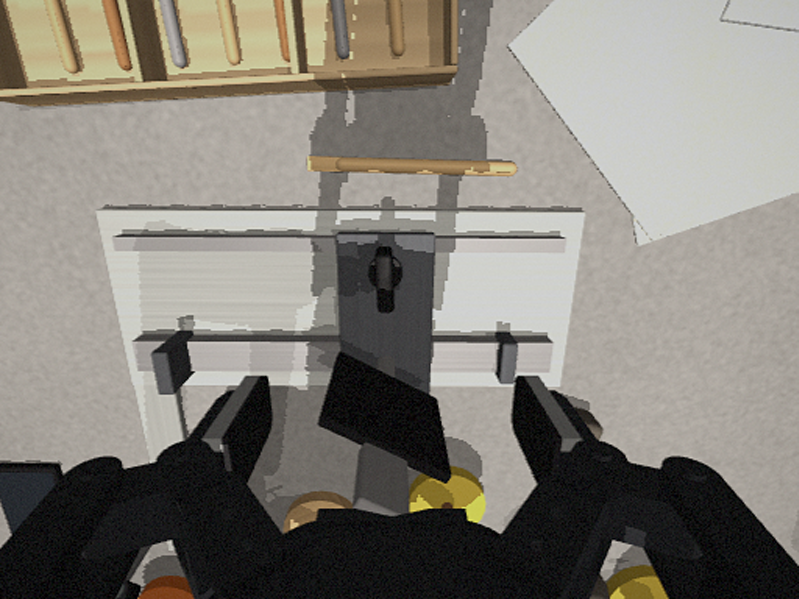

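```bash
python3 - <<'E'
from h import *
im,d,p=pickle.load(open('pics/w3.pkl','rb'))
v,u=np.mgrid[0:384,0:512]
c=np.stack([(u-p['cx'])/p['fx'],-(v-p['cy'])/p['fy'],-np.ones(u.shape)],-1)
W=np.array(p['xyz'])+(c@rot(p).T)*d[...,None]
m=(d>0)&(abs(W[...,2]-101)<4)&(abs(W[...,0]-660)<40)&(abs(W[...,1]-5)<40)
q=W[m]; print(m.sum(),q.mean(0),q.min(0),q.max(0)); print(u[m].min(),u[m].max(),v[m].min(),v[m].max())
x=q[:,:2]-q[:,:2].mean(0); w,V=np.linalg.eigh(x.T@x); print(np.degrees(np.arctan2(V[1,1],V[0,1])))
# plate edges
for (a,b) in [(584,211),(98,208)]:
    print(onz(p,a/1.5625,b/1.5625,12).round(1))
cv2.imwrite('pics/w3k.png',cv2.resize(cv2.imread('pics/w3.png')[130:220,190:310],None,fx=6,fy=6,interpolation=cv2.INTER_CUBIC))
E
```

```text
420 [661.66525821   7.00665983 100.78377084] [639.68002023   1.05031774  97.15174697] [681.37240072  13.09147111 103.38489898]
240 252 162 200
179.608502490594
[ 691.7 -163.3   12. ]
[713.5 249.5  12. ]
```

View pics/w3k.png

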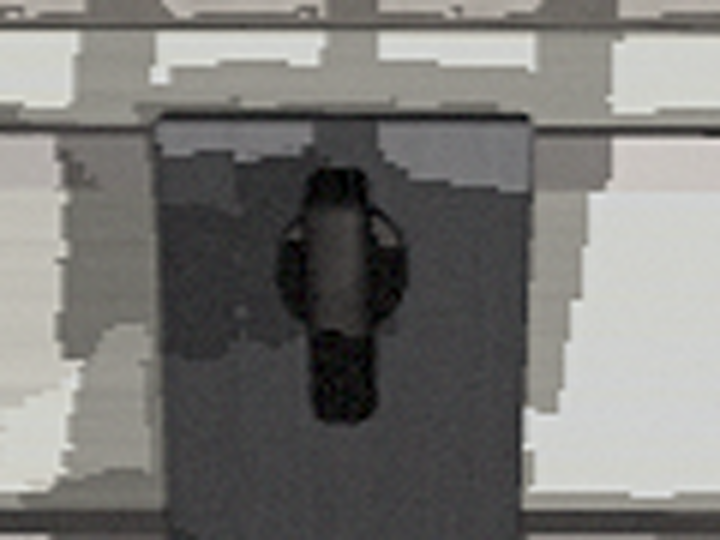

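Call:
{"method": "drive_tool", "body": {
  "deltas": [
    {"xyz": [30, -4, -1], "twist": [0, 0, 0], "fingers": 0},
    {"xyz": [70, -4, -1], "twist": [0, 0, 0], "fingers": 0},
    {"xyz": [110, -4, -1], "twist": [0, 0, 0], "fingers": 0},
    {"xyz": [145, -4, -1], "twist": [0, 0, 0], "fingers": 0},
    {"xyz": [161, -4, -1], "twist": [0, 0, 0], "fingers": 0.3},
    {"xyz": [161, -4, -1], "twist": [0, 0, 0], "fingers": 0.6},
    {"xyz": [161, -4, -1], "twist": [0, 0, 0], "fingers": 0.8},
    {"xyz": [161, -4, -1], "twist": [0, 0, 0], "fingers": 1}
  ],
  "grip_force": 30
}}

```text
time: 3.6
tcp_pos: [663.4, 7.6, 73.5]
ee_rot: [-2.204, 0.05, 2.194]
contact_force: [-0.6, 0.0, 0.3]
gripper_width: 28.2
```

```bash
python3 go.py
```

```text
3.6 [663.4   7.6  73.5] camyaw deg -2.58 F [-0.6  0.   0.3] tq [ 0.02 -0.    0.01] w 28.186247959922003 [-0.16  0.59  1.44 -0.    1.12  1.46]
tilt [ 0.005 -0.001 -1.   ]
```

Call:
{"method": "drive_tool", "body": {
  "deltas": [
    {"xyz": [0, 0, 2], "twist": [0, 0, 0], "fingers": 1},
    {"xyz": [0, 0, 2], "twist": [0, 0, 0], "fingers": 1},
    {"xyz": [0, 0, 2], "twist": [0, 0, 0], "fingers": 1},
    {"xyz": [0, 0, 2], "twist": [-4, 0, 0], "fingers": 1},
    {"xyz": [0, 0, 2], "twist": [-11, 0, 0], "fingers": 1},
    {"xyz": [0, 0, 2], "twist": [-18, 0, 0], "fingers": 1},
    {"xyz": [0, 0, 2], "twist": [-25, 0, 0], "fingers": 1},
    {"xyz": [0, 0, 2], "twist": [-30, 0, 0], "fingers": 1}
  ]
}}

```text
time: 4.4
tcp_pos: [661.0, 8.4, 72.8]
ee_rot: [1.956, 0.48, -1.948]
contact_force: [-0.9, 2.8, 9.4]
gripper_width: 11.3
```

```bash
python3 go.py
```

```text
4.4 [661.    8.4  72.8] camyaw deg 27.66 F [-0.9  2.8  9.4] tq [ 0.45  0.2  -0.07] w 11.339062118112828 [-0.16  0.58  1.44  0.    1.11  0.93]
tilt [ 0.004  0.001 -1.   ]
```

Call:
{"method": "drive_tool", "body": {
  "deltas": [
    {"xyz": [-1, 0, 0], "twist": [-6, 0, 0], "fingers": 1},
    {"xyz": [-2, 0, 0], "twist": [-13, 0, 0], "fingers": 1},
    {"xyz": [-2, 0, 0], "twist": [-20, 0, 0], "fingers": 1},
    {"xyz": [-2, 0, 0], "twist": [-28, 0, 0], "fingers": 1},
    {"xyz": [-2, 0, 0], "twist": [-36, 0, 0], "fingers": 1},
    {"xyz": [-2, 0, 0], "twist": [-44, 0, 0], "fingers": 1},
    {"xyz": [-2, 0, 0], "twist": [-52, 0, 0], "fingers": 1},
    {"xyz": [-2, 0, 0], "twist": [-52, 0, 0], "fingers": 1}
  ]
}}

```text
time: 5.2
tcp_pos: [659.7, 8.7, 72.9]
ee_rot: [1.344, 1.118, -1.342]
contact_force: [-0.7, 3.3, 2.3]
gripper_width: 11.4
```

```bash
python3 go.py
```

```text
5.2 [659.7   8.7  72.9] camyaw deg 79.49 F [-0.7  3.3  2.3] tq [0.55 0.09 0.03] w 11.431491341225362 [-0.16  0.58  1.44  0.    1.12  0.03]
tilt [ 0.     0.001 -1.   ]
```

Call:
{"method": "drive_tool", "body": {
  "deltas": [
    {"xyz": [0, 0, 0], "twist": [0, 0, 0], "fingers": 0.5},
    {"xyz": [0, 0, 0], "twist": [0, 0, 0], "fingers": 0.5},
    {"xyz": [0, 0, 0], "twist": [0, 0, 0], "fingers": 0.5},
    {"xyz": [-20, 0, 0], "twist": [0, 0, 0], "fingers": 0.4},
    {"xyz": [-60, 0, 0], "twist": [0, 0, 0], "fingers": 0.4},
    {"xyz": [-105, 0, 0], "twist": [0, 0, 0], "fingers": 0.4},
    {"xyz": [-150, 0, 0], "twist": [0, 0, 0], "fingers": 0.4},
    {"xyz": [-170, 0, 0], "twist": [0, 0, 0], "fingers": 0.4}
  ]
}}

```text
time: 6.0
tcp_pos: [661.6, 7.1, 247.9]
ee_rot: [1.348, 1.109, -1.34]
contact_force: [0.9, 0.0, 0.4]
gripper_width: 51.0
```

```bash
python3 go.py; python3 - <<'E'
from h import *
im,d,p=snap('wrist','w4')
a=cv2.imread('pics/w4.png'); cv2.imwrite('pics/w4b.png',cv2.resize(a,None,fx=1.56,fy=1.56,interpolation=cv2.INTER_CUBIC))
snap('top','top4')
cv2.imwrite('pics/top4b.png',cv2.resize(cv2.imread('pics/top4.png')[115:275,150:310],None,fx=3.7,fy=3.7,interpolation=cv2.INTER_CUBIC))
E
```

```text
6.0 [661.6   7.1 247.9] camyaw deg 79.32 F [0.9 0.  0.4] tq [ 0.09 -0.03 -0.07] w 51.02697897029627 [-0.16  0.45  1.22 -0.    1.47  0.03]
tilt [ 0.008 -0.002 -1.   ]
```

View pics/w4b.png

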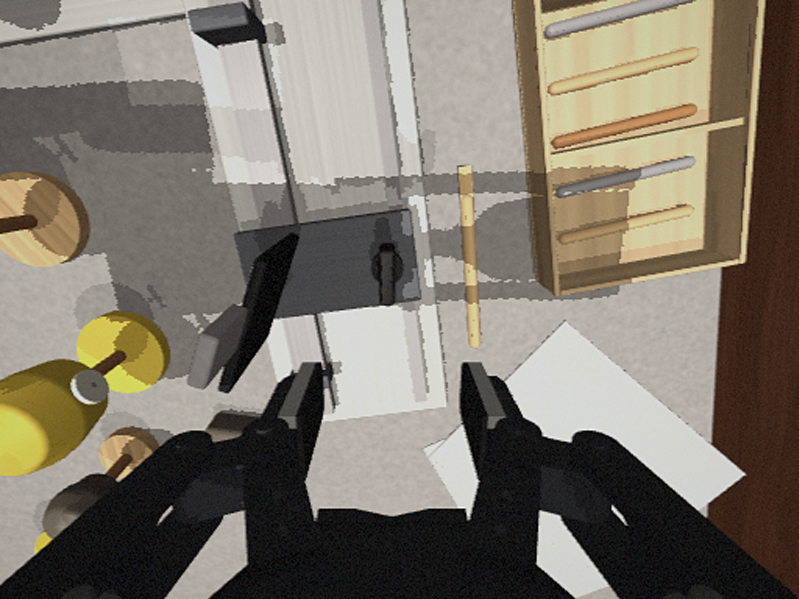

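View pics/top4b.png

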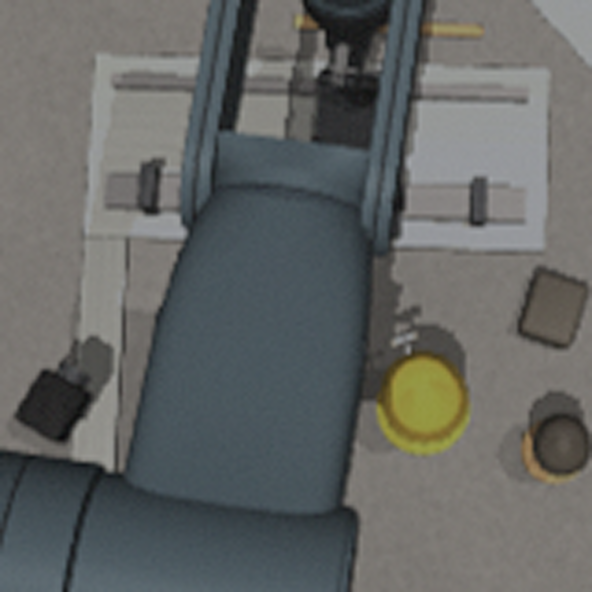

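```bash
python3 - <<'E'
from h import *
for fn in ('w4','w2'):
    im,d,p=pickle.load(open(f'pics/{fn}.pkl','rb'))
    v,u=np.mgrid[0:384,0:512]
    c=np.stack([(u-p['cx'])/p['fx'],-(v-p['cy'])/p['fy'],-np.ones(u.shape)],-1)
    W=np.array(p['xyz'])+(c@rot(p).T)*d[...,None]
    for nm,z,t,cx,cy,rr in (('tab',208,4,570,9,40),('knob',101,4,661,7,40),('mirtop',163,3,570,9,60)):
        m=(d>0)&(abs(W[...,2]-z)<t)&(np.hypot(W[...,0]-cx,W[...,1]-cy)<rr)
        q=W[m][:,:2]
        if len(q)<20: print(nm,len(q)); continue
        (r)=cv2.minAreaRect(q.astype(np.float32)); print(fn,nm,m.sum(),q.mean(0).round(1),'rect',np.round(r[0],1),np.round(r[1],1),round(r[2],1),'px',u[m].mean().round(),v[m].mean().round())
        x=q-q.mean(0);w,V=np.linalg.eigh(x.T@x); print('  axis',np.degrees(np.arctan2(V[1,1],V[0,1])).round(1))
E
python3 go.py 570,9.5,245 570,9.5,171
```

```text
w4 tab 517 [571.7  11.9] rect [570.9  11.1] [30.2 10.6] 59.1 px 130.0 230.0
  axis 59.0
w4 knob 360 [660.2   7.7] rect [659.6   6.8] [40.8 11.1] 79.4 px 247.0 177.0
  axis 79.9
w4 mirtop 672 [576.8  12.2] rect [572.3  10.3] [89.4 12.4] 58.4 px 156.0 206.0
  axis 58.8
w2 tab 386 [570.4  12.5] rect [570.3  11.8] [30.4 10.1] 58.6 px 340.0 86.0
  axis 58.4
w2 knob 318 [655.8   8. ] rect [655.9   7.3] [12.5 33.2] 89.8 px 320.0 15.0
  axis -179.9
w2 mirtop 377 [577.2  16.3] rect [571.8  11.3] [89.3 13.2] 58.4 px 323.0 82.0
  axis 58.2
6.1 [661.8   7.2 247.3] camyaw deg 79.33 F [ 1.1 -0.9 -1. ] tq [ 0.01  0.01 -0.08] w 51.414943676053525 [-0.16  0.45  1.22 -0.    1.46  0.03]
tilt [ 0.009 -0.002 -1.   ]
570,9.5,245 [  1.5 -90.7  14.7]
570,9.5,171 [ 75.5 -91.3  14.7]
```

Call:
{"method": "drive_tool", "body": {
  "deltas": [
    {"xyz": [0, -35, 5], "twist": [5, 0, 0], "fingers": 0.4},
    {"xyz": [0, -70, 9], "twist": [11, 0, 0], "fingers": 0.4},
    {"xyz": [2, -90, 12], "twist": [17, 0, 0], "fingers": 0.4},
    {"xyz": [10, -90, 12], "twist": [20.6, 0, 0], "fingers": 0.4},
    {"xyz": [35, -90, 12], "twist": [20.6, 0, 0], "fingers": 0.4},
    {"xyz": [60, -90, 12], "twist": [20.6, 0, 0], "fingers": 0.4},
    {"xyz": [74, -90, 12], "twist": [20.6, 0, 0], "fingers": 0.4},
    {"xyz": [74, -90, 12], "twist": [20.6, 0, 0], "fingers": 0.4}
  ]
}}

```text
time: 6.9
tcp_pos: [566.6, 12.7, 164.5]
ee_rot: [1.594, 0.905, -1.605]
contact_force: [-0.3, 1.3, -0.6]
gripper_width: 51.3
```

```bash
python3 go.py 570.7,11.5,172; python3 - <<'E'
from h import *
im,d,p=snap('wrist','w5')
a=cv2.imread('pics/w5.png'); cv2.imwrite('pics/w5b.png',cv2.resize(a,None,fx=1.56,fy=1.56,interpolation=cv2.INTER_CUBIC))
E
```

```text
6.9 [566.6  12.7 164.5] camyaw deg 58.75 F [-0.3  1.3 -0.6] tq [ 0.01  0.   -0.02] w 51.28340076752939 [-0.17  0.35  1.58 -0.    1.22  0.37]
tilt [-0.007  0.001 -1.   ]
570.7,11.5,172 [-7.5  4.1 -1.1]
```

View pics/w5b.png

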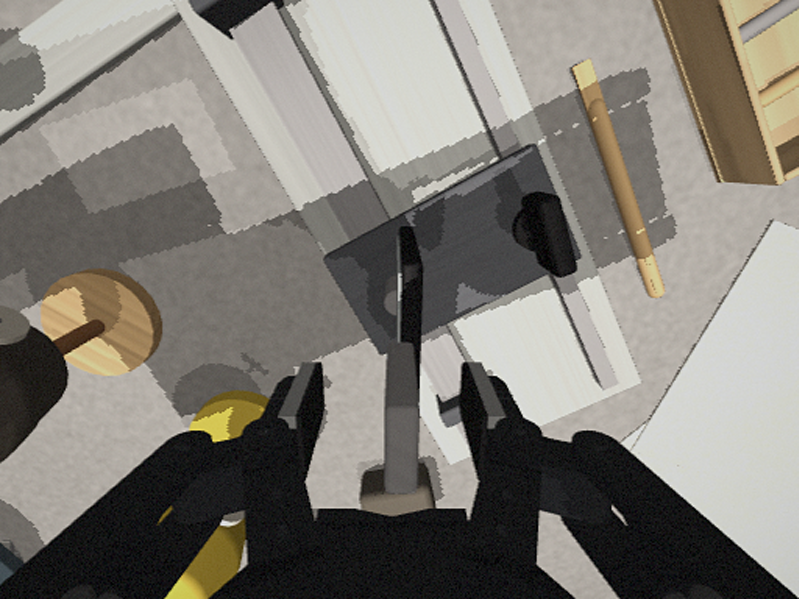

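Call:
{"method": "drive_tool", "body": {
  "deltas": [
    {"xyz": [-7, 4, -1], "twist": [0, 0, 0], "fingers": 0.4},
    {"xyz": [-7, 4, -1], "twist": [0, 0, 0], "fingers": 0.5},
    {"xyz": [-7, 4, -1], "twist": [0, 0, 0], "fingers": 0.8},
    {"xyz": [-7, 4, -1], "twist": [0, 0, 0], "fingers": 1},
    {"xyz": [-7, 4, -1], "twist": [0, 0, 0], "fingers": 1},
    {"xyz": [-7, 4, -1], "twist": [0, 0, 0], "fingers": 1},
    {"xyz": [-7, 4, -1], "twist": [0, 0, 0], "fingers": 1},
    {"xyz": [-7, 4, -1], "twist": [0, 0, 0], "fingers": 1}
  ],
  "grip_force": 40
}}

```text
time: 7.75
tcp_pos: [570.7, 11.9, 175.8]
ee_rot: [1.595, 0.904, -1.601]
contact_force: [-9.1, 1.9, 6.6]
gripper_width: 9.6
```

```bash
python3 go.py; python3 - <<'E'
from h import *
im,d,p=snap('wrist','w6')
a=cv2.imread('pics/w6.png'); cv2.imwrite('pics/w6b.png',cv2.resize(a,None,fx=1.56,fy=1.56,interpolation=cv2.INTER_CUBIC))
E
```

```text
7.75 [570.7  11.9 175.8] camyaw deg 58.82 F [-9.1  1.9  6.6] tq [ 0.29  1.18 -0.03] w 9.649809643809725 [-0.17  0.34  1.56  0.    1.24  0.37]
tilt [-0.004  0.001 -1.   ]
```

View pics/w6b.png

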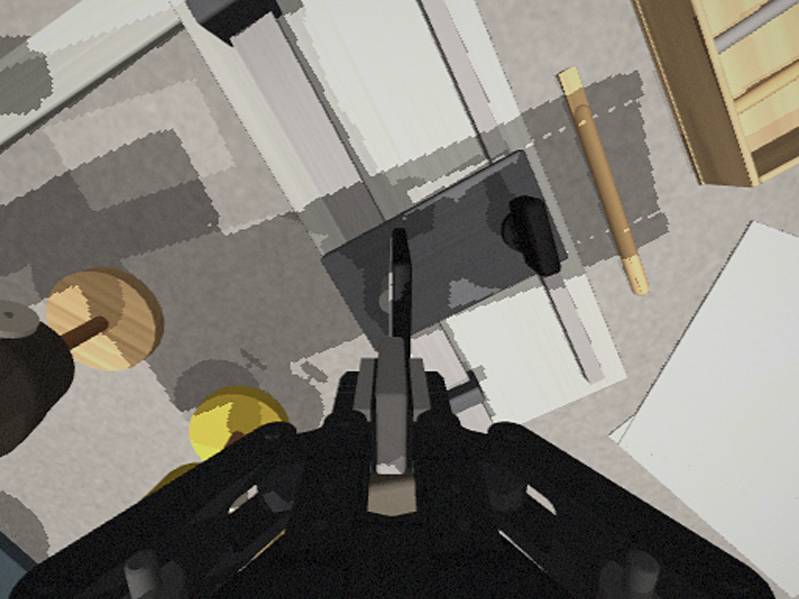

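Call:
{"method": "drive_tool", "body": {
  "deltas": [
    {"xyz": [0, -3.5, -4], "twist": [0, 0, 0], "fingers": 1},
    {"xyz": [0, -8.5, -13], "twist": [0, 0, 0], "fingers": 1},
    {"xyz": [0, -15, -25], "twist": [0, 0, 0], "fingers": 1},
    {"xyz": [0, -22, -38], "twist": [0, 0, 0], "fingers": 1},
    {"xyz": [0, -29, -51], "twist": [0, 0, 0], "fingers": 1},
    {"xyz": [0, -36, -64], "twist": [0, 0, 0], "fingers": 1},
    {"xyz": [0, -43, -77], "twist": [0, 0, 0], "fingers": 1},
    {"xyz": [0, -48.5, -87.5], "twist": [0, 0, 0], "fingers": 1}
  ]
}}

```text
time: 8.6
tcp_pos: [575.7, 111.1, 175.8]
ee_rot: [1.595, 0.9, -1.6]
contact_force: [-5.3, -4.1, 4.4]
gripper_width: 9.4
```

```bash
python3 go.py
```

```text
8.6 [575.7 111.1 175.8] camyaw deg 58.82 F [-5.3 -4.1  4.4] tq [-0.54  0.64 -0.04] w 9.373076426289428 [ 0.    0.37  1.52 -0.    1.25  0.55]
tilt [-0.002 -0.002 -1.   ]
```

Call:
{"method": "drive_tool", "body": {
  "deltas": [
    {"xyz": [0, -4.5, -8], "twist": [0, 0, 0], "fingers": 1},
    {"xyz": [0, -9, -16.5], "twist": [0, 0, 0], "fingers": 1},
    {"xyz": [0, -13, -24], "twist": [0, 0, 0], "fingers": 1},
    {"xyz": [0, -16, -29], "twist": [0, 0, 0], "fingers": 1},
    {"xyz": [0, -18, -33], "twist": [0, 0, 0], "fingers": 1},
    {"xyz": [0, -19, -35], "twist": [0, 0, 0], "fingers": 1},
    {"xyz": [0, -20, -37], "twist": [0, 0, 0], "fingers": 1},
    {"xyz": [0, -21, -38.5], "twist": [0, 0, 0], "fingers": 1}
  ]
}}

```text
time: 9.4
tcp_pos: [577.8, 153.1, 175.8]
ee_rot: [1.594, 0.898, -1.6]
contact_force: [-5.7, -12.5, 5.4]
gripper_width: 9.7
```

```bash
python3 go.py
```

```text
9.4 [577.8 153.1 175.8] camyaw deg 58.82 F [ -5.7 -12.5   5.4] tq [-1.75  0.85  0.01] w 9.704494582758223 [ 0.07  0.39  1.49 -0.    1.26  0.62]
tilt [-0.002 -0.004 -1.   ]
```

```bash
python3 - <<'E'
from h import *
for c,n in (('wrist','w7'),('top','top7'),('side','side7')): snap(c,n)
cv2.imwrite('pics/w7b.png',cv2.resize(cv2.imread('pics/w7.png'),None,fx=1.56,fy=1.56,interpolation=cv2.INTER_CUBIC))
a=cv2.resize(cv2.imread('pics/top7.png')[190:260,180:280],None,fx=5.9,fy=5.9,interpolation=cv2.INTER_CUBIC)
a=cv2.resize(a,(590,413))
cv2.imwrite('pics/top7b.png',a)
cv2.imwrite('pics/side7b.png',cv2.resize(cv2.imread('pics/side7.png')[150:310,165:345],None,fx=3.7,fy=3.7,interpolation=cv2.INTER_CUBIC))
a=cv2.imread('pics/top0.png')[200:250,190:250]
cv2.imwrite('pics/top0d.png',cv2.resize(a,None,fx=10,fy=10,interpolation=cv2.INTER_CUBIC))
E
```

```text
(no output)
```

View pics/w7b.png

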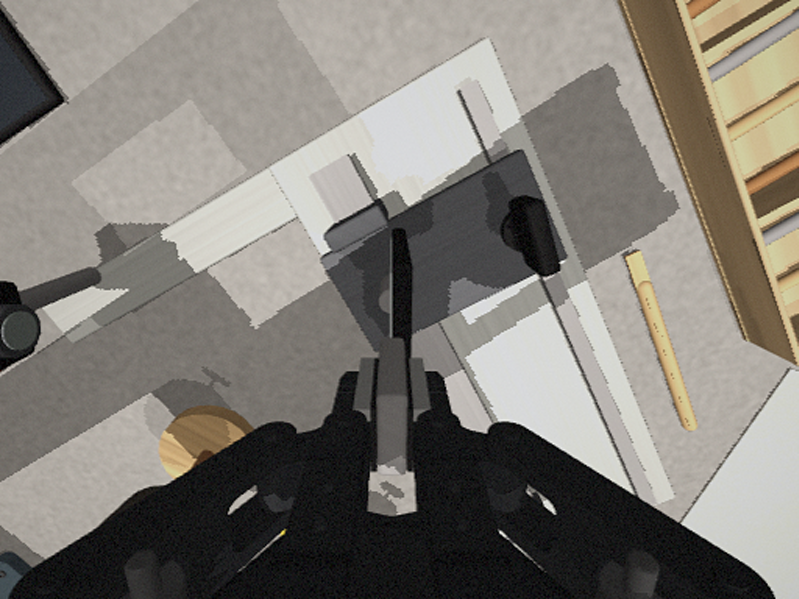

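View pics/top7b.png

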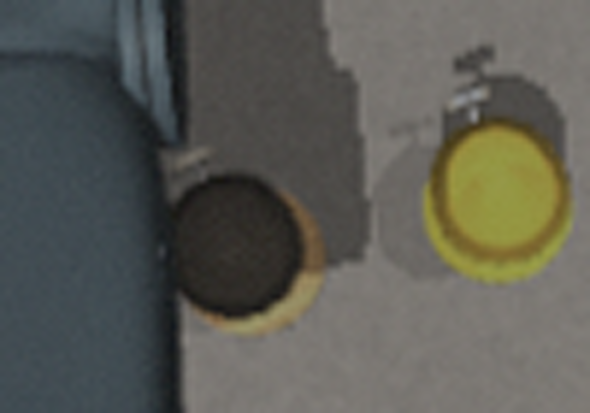

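View pics/side7b.png

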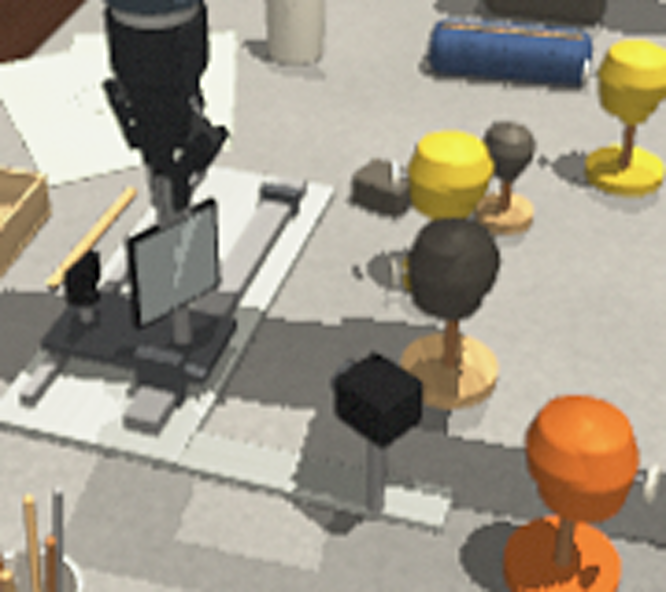

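View pics/top0d.png

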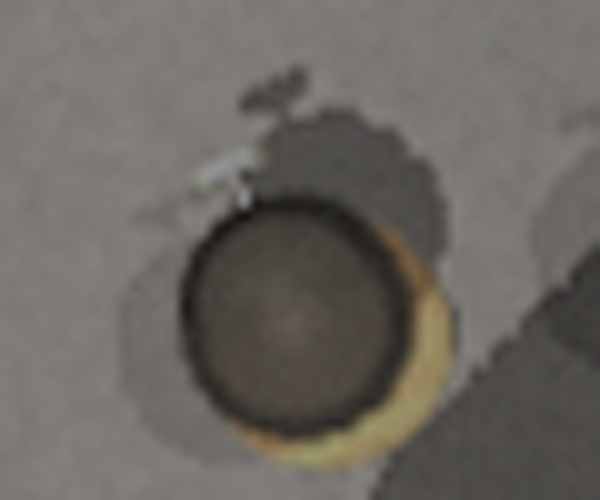

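```bash
python3 - <<'E'
from h import *
im,d,p=pickle.load(open('pics/top0.pkl','rb'))
t=onz(p,190+224.5/10-.5,200+160.5/10-.5,118); print('disc top',t)
print('head c',onz(p,190+30-.5,200+31.8-.5,120))
im2,d2,p2=pickle.load(open('pics/w2.pkl','rb'))
w=onz(p2,241.4,217.1,118); print('disc w2',w)
# white-ish blob in w2 around disc
x=im2[205:232,228:258].astype(int); sat=x.max(2)-x.min(2); 
print((x.mean(2)).astype(int)[4:24])
v,u=np.mgrid[0:384,0:512]
c=np.stack([(u-p2['cx'])/p2['fx'],-(v-p2['cy'])/p2['fy'],-np.ones(u.shape)],-1)
W=np.array(p2['xyz'])+(c@rot(p2).T)*d2[...,None]
m=(W[...,2]>98)&(W[...,2]<140)&(np.hypot(W[...,0]-403,W[...,1]-115)<16)
print('cluster',m.sum(),W[m].mean(0),W[m].min(0),W[m].max(0))
for vv,uu in zip(v[m],u[m]): print(uu,vv,W[vv,uu].round(0),im2[vv,uu]) if (vv+uu)%3==0 else 0
E
```

```text
disc top [403.88767216 116.37273929 118.        ]
head c [354.57311947  92.9376377  120.        ]
disc w2 [403.41389991 115.63587734 118.        ]
[[155 158 160 161 113  89  92  76 101 105 104 108 110 109 101 100 102 104
  101 103 102 111 109 110 110 106 108 104 102  93]
 [160 161 160 160 112  89  88  94 106 107 108 107 104 100 102 103 102 106
  107 107 110 113 112 111 106 103  99  97  92  94]
 [163 160 161 161 114  88  98 108 108 107  99 104 103  98 102 105 106 102
  104 103 107 110 107 107  99  94  91  97  97  99]
 [160 160 160 163 116  89  87 102 103 104 101 103 104 100 103  99  99 101
  102  95 104 101  98  92  93  99  99 102  99 102]
 [154 155 155 162 115  88 100 104 101 100 102 105 107  98  96  98  95  96
   97  98 102  85  93 100 100 101 104 103 101 101]
 [156 156 158 165 118  89  91  99 105 105 103 100  99 101  99  96  97  93
  101  96 121 116 105 101 101 102  99  99 101  98]
 [156 157 157 164 114  85 102 106 106  99 103 101  83  83  92  98  97  98
   91 130 138 129 105  98  98 101 106  86  77  89]
 [155 154 155 161 113  86 107 103  99  98  97  89  78  91  94  99  97  91
  13
[... 4201 characters left out ...]
127.] [43 37 32]
247 227 [393. 108. 129.] [47 44 39]
250 227 [393. 104. 131.] [47 42 39]
240 228 [389. 118. 124.] [42 35 33]
243 228 [391. 114. 129.] [46 40 36]
246 228 [392. 109. 131.] [46 45 38]
249 228 [393. 105. 133.] [46 41 38]
239 229 [388. 120. 125.] [35 35 33]
242 229 [390. 115. 129.] [46 40 39]
245 229 [391. 111. 131.] [51 45 42]
241 230 [388. 117. 129.] [52 44 43]
244 230 [390. 112. 133.] [48 43 35]
247 230 [391. 108. 136.] [45 38 38]
243 231 [389. 114. 133.] [46 45 35]
246 231 [390. 109. 136.] [44 42 37]
242 232 [387. 115. 133.] [46 41 39]
245 232 [390. 111. 139.] [49 46 40]
241 233 [387. 116. 136.] [48 41 38]
244 233 [388. 112. 137.] [47 42 37]
247 233 [389. 108. 140.] [50 47 44]
```

```bash
python3 - <<'E'
from h import *
im2,d2,p2=pickle.load(open('pics/w2.pkl','rb'))
v,u=np.mgrid[0:384,0:512]
c=np.stack([(u-p2['cx'])/p2['fx'],-(v-p2['cy'])/p2['fy'],-np.ones(u.shape)],-1)
W=np.array(p2['xyz'])+(c@rot(p2).T)*d2[...,None]
m=(W[...,2]>85)&(np.hypot(W[...,0]-405,W[...,1]-116)<20)&(u>225)&(u<262)&(v>200)&(v<226)
q=W[m]
# RANSAC plane, vertical
rng=np.random.default_rng(0);best=0
for k in range(2000):
    a,b=q[rng.integers(len(q),size=2)]
    t=(b-a)[:2]; L=np.hypot(*t)
    if L<6: continue
    n=np.array([t[1],-t[0]])/L
    if n[0]<0:n=-n
    e=(q[:,:2]-a[:2])@n
    s=(abs(e)<1).sum()
    if s>best and e.max()<4: best,bn,bi=s,n,abs(e)<1.0
f=q[bi]; print(best,len(q),'normal',bn,np.degrees(np.arctan2(bn[1],bn[0])),'mean',f.mean(0),f.min(0),f.max(0))
t=np.array([-bn[1],bn[0]]); s=f[:,:2]@t; pts=np.c_[s,f[:,2]].astype(np.float32)
(cx,cy),r=cv2.minEnclosingCircle(pts); cen=t*cx+bn*(f[:,:2]@bn).mean(); print('circle',cen,cy,r)
M=np.array([577.4,152.2]);L=np.array([412.1,250.5])
for D in (cen,np.array([403.4,115.7]),np.array([403.9,116.4]),np.array([405.5,117])):
    a=np.arctan2(*(D-M)[::-1])%(2*np.pi); b=np.arctan2(*(L-M)[::-1])%(2*np.pi)
    n=(a+b)/2; print(D.round(1),'facing deg',np.degrees(n).round(2),'cam yaw',np.degrees(n).round(2)-90,'disc dir',np.degrees(a).round(2))
E
```

```text
99 217 normal [0.91571678 0.40182432] 23.692275019570275 mean [405.49660072 117.0358368  119.85616511] [400.25298629 105.76884939 106.07830995] [410.59607604 128.17013598 132.02563321]
circle [405.51835191 116.98626804] 118.92869567871094 13.48861026763916
[405.5 117. ] facing deg 170.42 cam yaw 80.41999999999999 disc dir 191.58
[403.4 115.7] facing deg 170.55 cam yaw 80.55000000000001 disc dir 191.85
[403.9 116.4] facing deg 170.46 cam yaw 80.46000000000001 disc dir 191.66
[405.5 117. ] facing deg 170.42 cam yaw 80.41999999999999 disc dir 191.57
```

Call:
{"method": "drive_tool", "body": {
  "deltas": [
    {"xyz": [0, -0.5, -1], "twist": [-2, 0, 0], "fingers": 1},
    {"xyz": [0, -0.7, -1.3], "twist": [-6, 0, 0], "fingers": 1},
    {"xyz": [0, -0.7, -1.3], "twist": [-10, 0, 0], "fingers": 1},
    {"xyz": [0, -0.7, -1.3], "twist": [-14, 0, 0], "fingers": 1},
    {"xyz": [0, -0.7, -1.3], "twist": [-18, 0, 0], "fingers": 1},
    {"xyz": [0, -0.7, -1.3], "twist": [-20.5, 0, 0], "fingers": 1},
    {"xyz": [0, -0.7, -1.3], "twist": [-21.6, 0, 0], "fingers": 1},
    {"xyz": [0, -0.7, -1.3], "twist": [-21.6, 0, 0], "fingers": 1}
  ]
}}

```text
time: 10.35
tcp_pos: [577.1, 153.4, 175.8]
ee_rot: [1.326, 1.124, -1.337]
contact_force: [-9.2, -11.4, 7.2]
gripper_width: 9.5
```

```bash
python3 go.py; python3 - <<'E'
from h import *
snap('wrist','w8'); snap('side','side8')
cv2.imwrite('pics/w8b.png',cv2.resize(cv2.imread('pics/w8.png'),None,fx=1.56,fy=1.56,interpolation=cv2.INTER_CUBIC))
cv2.imwrite('pics/side8b.png',cv2.resize(cv2.imread('pics/side8.png')[150:310,165:345],None,fx=3.7,fy=3.7,interpolation=cv2.INTER_CUBIC))
im,d,p=pickle.load(open('pics/w8.pkl','rb'))
v,u=np.mgrid[0:384,0:512]
c=np.stack([(u-p['cx'])/p['fx'],-(v-p['cy'])/p['fy'],-np.ones(u.shape)],-1)
W=np.array(p['xyz'])+(c@rot(p).T)*d[...,None]
for nm,z,t,cx,cy,rr in (('tab',208,4,577,152,25),('mirtop',163,3,577,152,55),('knob',101,4,667,148,30)):
    m=(d>0)&(abs(W[...,2]-z)<t)&(np.hypot(W[...,0]-cx,W[...,1]-cy)<rr)&(v<270)
    q=W[m][:,:2]
    if len(q)<10: print(nm,len(q)); continue
    r=cv2.minAreaRect(q.astype(np.float32)); x=q-q.mean(0);w,V=np.linalg.eigh(x.T@x)
    print(nm,len(q),q.mean(0).round(1),np.round(r[0],1),np.round(r[1],1),round(r[2],1),'axis',np.degrees(np.arctan2(V[1,1],V[0,1])).round(1))
E
```

```text
10.35 [577.1 153.4 175.8] camyaw deg 80.4 F [ -9.2 -11.4   7.2] tq [-1.64  1.15 -0.03] w 9.491121121839178 [ 0.08  0.39  1.49 -0.01  1.27  0.25]
tilt [-0.004 -0.005 -1.   ]
tab 764 [579.7 162. ] [579.4 160.6] [10.2 36.6] 79.3 axis 170.4
mirtop 687 [586.2 177.5] [583.6 174.9] [39.7 12.3] 78.7 axis 81.3
knob 659 [666.3 147.2] [666.6 146.3] [41.2 11.5] 79.3 axis 79.4
```

View pics/w8b.png

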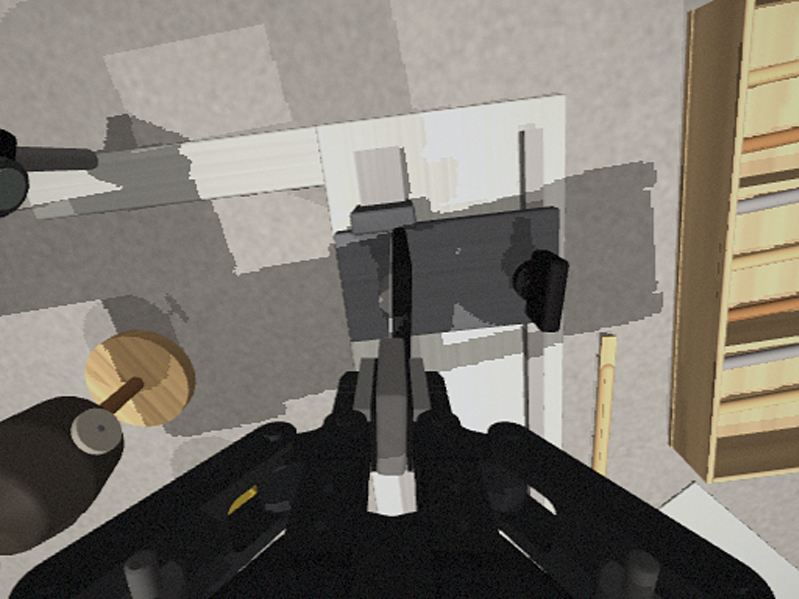

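View pics/side8b.png

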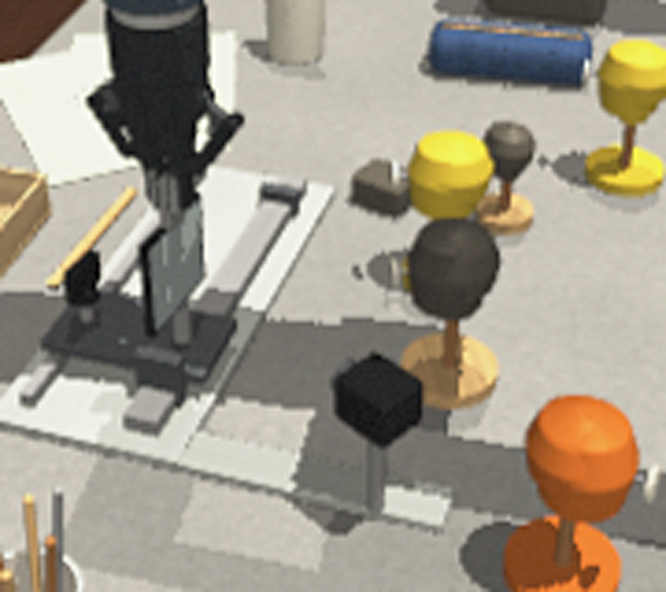

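```bash
python3 - <<'E'
from h import *
im,d,p=pickle.load(open('pics/w8.pkl','rb'))
cv2.imwrite('pics/w8d.png',cv2.resize(cv2.imread('pics/w8.png')[240:310,40:110],None,fx=8,fy=8,interpolation=cv2.INTER_CUBIC))
v,u=np.mgrid[0:384,0:512]
c=np.stack([(u-p['cx'])/p['fx'],-(v-p['cy'])/p['fy'],-np.ones(u.shape)],-1)
W=np.array(p['xyz'])+(c@rot(p).T)*d[...,None]
x=im.astype(int); br=x.mean(2)
m=(br>70)&(W[...,2]>95)&(np.hypot(W[...,0]-405,W[...,1]-117)<22)&(v>255)&(v<300)&(u>40)&(u<85)
print(m.sum(),u[m].min(),u[m].max(),v[m].min(),v[m].max())
cs,_=cv2.findContours(m.astype(np.uint8),0,1); cc=max(cs,key=cv2.contourArea); e=cv2.fitEllipse(cc); print(e)
D=onz(p,*e[0],118); print('disc',D,'depth mean',W[m].mean(0))
# lens
m2=(W[...,2]>80)&(W[...,2]<150)&(u<25)&(v>80)&(v<150)
for vv in range(104,136,3): print(vv,[int(br[vv,k]) for k in range(0,20)])
L=onz(p,11/1.5625,187/1.5625,118); print('lens',L)
M=np.array([577.3,151.8])
for Dd in (D[:2],W[m].mean(0)[:2]):
  for Ll in (L[:2],np.array([412,250.2])):
    a=np.arctan2(*(Dd-M)[::-1])%(2*np.pi); b=np.arctan2(*(Ll-M)[::-1])%(2*np.pi)
    print('yaw',np.degrees((a+b)/2)-90)
E
```

```text
742 45 77 262 291
((61.174983978271484, 276.15032958984375), (28.471975326538086, 31.893159866333008), 90.11337280273438)
disc [402.20856475 115.54552928 118.        ] depth mean [404.623491   116.97201966 120.38709541]
104 [24, 30, 28, 29, 27, 27, 30, 29, 37, 30, 24, 34, 43, 48, 54, 52, 50, 45, 48, 52]
107 [23, 20, 17, 38, 39, 38, 32, 32, 25, 27, 32, 30, 33, 33, 33, 47, 53, 50, 50, 54]
110 [60, 57, 59, 62, 57, 60, 66, 62, 57, 63, 61, 64, 51, 26, 24, 26, 21, 122, 167, 173]
113 [63, 58, 57, 61, 62, 60, 58, 57, 63, 56, 60, 60, 61, 63, 64, 40, 22, 17, 152, 188]
116 [58, 65, 58, 61, 59, 58, 62, 61, 59, 64, 59, 62, 60, 60, 59, 65, 32, 15, 106, 186]
119 [63, 58, 59, 57, 62, 56, 55, 58, 58, 54, 62, 61, 60, 60, 60, 64, 35, 19, 64, 187]
122 [60, 59, 56, 58, 58, 63, 65, 60, 60, 62, 60, 61, 65, 63, 66, 49, 31, 1, 187, 199]
125 [61, 61, 59, 61, 63, 56, 56, 65, 60, 64, 59, 58, 63, 60, 58, 38, 18, 155, 191, 196]
128 [64, 60, 61, 57, 63, 60, 66, 61, 59, 61, 61, 61, 57, 38, 18, 49, 145, 154, 160, 193]
131 [57, 63, 60, 64, 62, 63, 57, 59, 58, 66, 44, 32, 21, 116, 146, 150, 152, 155, 152, 160]
134 [48, 45, 44, 43, 38, 34, 22, 25, 25, 18, 48, 79, 74, 80, 80, 80, 106, 116, 112, 111]
lens [414.98678087 248.9216543  118.        ]
yaw 80.40188423007626
yaw 80.46690685477449
yaw 80.25434380121561
yaw 80.31936642591387
```

View pics/w8d.png

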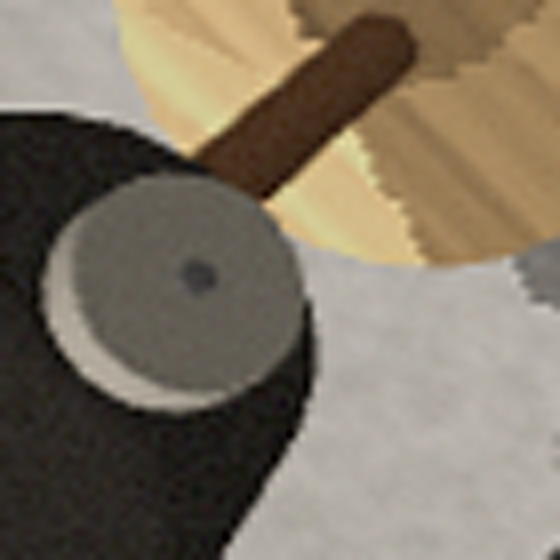

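Call:
{"method": "drive_tool", "body": {
  "deltas": [
    {"xyz": [0, -0.2, -1], "twist": [0, 0, 0], "fingers": 1},
    {"xyz": [0, -0.2, -1.5], "twist": [0, 0, 0], "fingers": 1},
    {"xyz": [0, -0.2, -1.5], "twist": [0, 0, 0], "fingers": 1},
    {"xyz": [0, -0.2, -1.5], "twist": [0, 0, 0], "fingers": 1},
    {"xyz": [0, -0.2, -1.5], "twist": [0, 0, 0], "fingers": 1},
    {"xyz": [0, -0.2, -1.5], "twist": [0, 0, 0], "fingers": 1},
    {"xyz": [0, -0.2, -1.5], "twist": [0, 0, 0], "fingers": 1},
    {"xyz": [0, -0.2, -1.5], "twist": [0, 0, 0], "fingers": 1}
  ]
}}

```text
time: 11.25
tcp_pos: [577.1, 153.5, 175.8]
ee_rot: [1.325, 1.122, -1.338]
contact_force: [-9.2, -16.8, 8.5]
gripper_width: 9.1
```

```bash
python3 go.py; python3 - <<'E'
from h import *
im,d,p=pickle.load(open('pics/w8.pkl','rb'))
D=onz(p,40+198.5/8-.5,240+276.5/8-.5,118); L=np.array([413,249.8]);M=np.array([577.3,151.8])
a=np.arctan2(*(D[:2]-M)[::-1])%(2*np.pi); b=np.arctan2(*(L-M)[::-1])%(2*np.pi)
print(D,np.degrees((a+b)/2)-90)
snap('wrist','w9')
cv2.imwrite('pics/w9c.png',cv2.resize(cv2.imread('pics/w9.png')[90:240,200:380],None,fx=3.9,fy=3.9,interpolation=cv2.INTER_CUBIC))
E
```

```text
11.25 [577.1 153.5 175.8] camyaw deg 80.35 F [ -9.2 -16.8   8.5] tq [-2.26  1.29  0.03] w 9.122113622033158 [ 0.08  0.39  1.49 -0.01  1.27  0.25]
tilt [-0.004 -0.007 -1.   ]
[405.77043247 117.14315765 118.        ] 80.30389827350365
```

View pics/w9c.png

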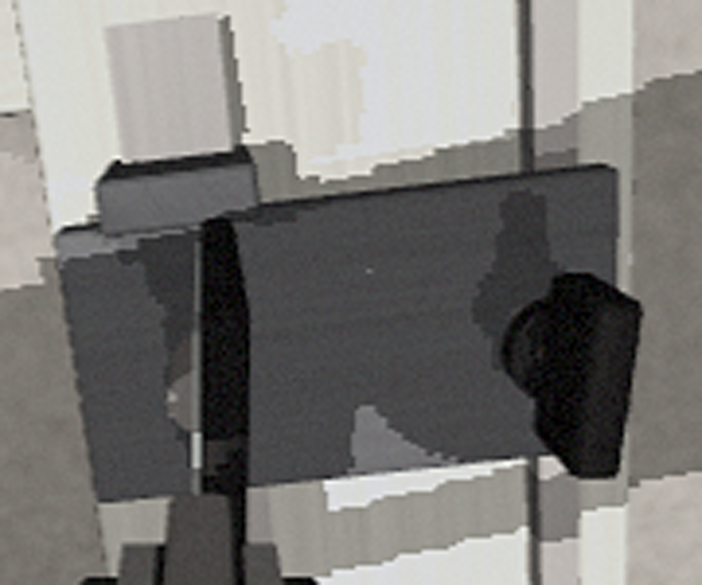

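```bash
python3 -c "
from station import manip
print(manip.hand_in())"
```

```text
the job is handed in; nothing more can be done
None
```

The job is handed in: the clamp is open, the carriage is at the camera-end stop, and the arm is still gripping the tab at the angle I worked out.

- **Clamp:** I turned the knob about 82° anticlockwise before touching the mirror. It stayed open: the wrist camera saw the bar at about 79–80° afterwards, and still at the end.
- **Carriage:** I took the tab, with the fingers closed on about 9.5 mm, and slid it about 142 mm. A further push did not move it, while the force rose from about 11 to 17 N. The close picture shows the carriage touching the stop block.
- **Mirror:** I turned it about 21.6° (about 0.38 rad, inside the 0.25–0.8 range). The gripper yaw was 80.35° at hand-in, against targets of 80.25–80.55° from the disc and lens positions in the top and wrist views.
- **Time and table:** The job took 11.3 s. In the pictures I took, I saw no sign that the clay head or the bystanders had moved.

**Disagreements and limits:**
- The estimates of the stand's direction ranged from about -2.6° to -3.0°. The mirror angle came from positions instead, so this had little effect.
- A sideways force of about 9 N on the tab stayed from the moment of gripping.
- I did not see the disc's reflection itself, so the mirror angle rests on geometry alone.

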